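# Topple the wash-powder carton into its bay

### The arm

A 6-joint arm with a two-finger parallel gripper is mounted at the origin on the work surface. World frame = base frame: x ahead of the robot, y to its left, z up, the work surface at z = 0. Lengths are in m, angles in degrees, forces in N, time in s.
With the tool pointing down it reaches from about 0.35 to 0.875 m from the base axis. Payload 4.2 kg.
Tool frame: the origin (TCP) lies midway between the tips of the shut fingers; the grasp point (between the pads) lies 19 mm behind it; z points along the fingers, y is the line along which they close (so a half turn about z gives the same grasp; the last joint's range is limited). The gripper opens to 87 mm and grips with 3 to 60 N. Pads are 19 mm wide; open, the fingers measure 117 mm over their backs; the gripper's body (75 mm by 190 mm) begins 51 mm behind the grasp point.
Start: joints at [-59.725, 22.042, 0.453, 0, -68.411, -14.817], TCP at [0.167, -0.602, 0.223] pointing down, gripper open.
Joint ranges: [-179.83, 179.83], [-69.29, 118.12], [-61.27, 80.66], [-181.25, 117.63], [-171.15, -9.14], [-177.46, 177.46]. Speed limits (degrees/s): [159.86, 159.86, 180, 180, 180, 180].

### API

Orientations are given as a 3x3 rotation matrix whose columns are the frame's x, y, z axes.
In Python, from station import sense, capture, camera_params, finish_job gives the robot as it stands.
- The arm moves only by the tool drive_tool, never from a script. Its argument "rows" is a list of rows, each an object of numbers: "tx", "ty", "tz": the shift along the tool's x, y, z in cm; "ax", "ay", "az": the turn, a rotation vector about the tool's x, y, z in rad; "claw": the finger opening in cm, from 0 to 8.7. In form: [{"tx": .., "ty": .., "tz": .., "ax": .., "ay": .., "az": .., "claw": ..}, ...]. A call has 1 to 10 rows; each row shifts and turns the commanded pose from where the row before left it, along the tool's axes as they then stand; what a row does not reach is not made up. A row lasts 1/12 s, in which the tool goes at most 41.7 mm and 7.16 degrees, less where a joint would pass 70% of its speed; a pose out of reach is approached as far as the arm can. A call with a gripper value outside its range is refused whole. The fingers move at their own pace and stop on an object; the grip force is fixed at half the most. Time passes only in rows, so rows that do not move let the fingers close. It gives the time, the measured TCP pose, the force, the opening and the grip force at its end, in the units of the state.
- sense(): the state, without advancing time (a new reading comes with each control period).
- capture(name): name is "scene" or "side" or "wrist"; returns (picture, depth): 420x560x3 uint8, red, green, blue; 420x560 float32, m along the optical axis (not along the pixel's ray), 0 where there is no reading.
- camera_params(name): a dict with "intrinsics" (3x3 intrinsics, pixels), "k1" (the pictures are not rectified: a ray, as slopes to the right and down, at radius r is drawn at 1 + k1 r^2 times it, then the intrinsics apply), "R" (3x3) and "t" (3): a world point X has camera coordinates R X + t; the wrist camera has in their place "tool_from_camera" (4x4, takes a point from camera to tool coordinates, whose origin is the TCP and whose axes are the flange's). Camera axes: x right, y down, z forward; pixel columns grow to the right and rows downward; lengths in m; the calibration is good to about 2 mm. A picture is of the moment at which its call begins: read the wrist's pose just before it. camera_params takes no time and is no camera call.
- finish_job(): hands the job in; it is judged then, once.
The state is a dict: "time_s": time; "joints": joint angles; "joint_velocities": joint speeds; "effort": joint torques, N m; "tcp_pos": TCP position; "ee_rot": TCP orientation; "wrist_force": force on the tool from outside, world axes, zero at the start; "moment": the same for the moment, N m; "gripper_width": opening from 0.0 (shut) to 1.0 (fully open); "gripper_force": force on a finger pad.
Only numpy, scipy, OpenCV 4.12 (cv2) and the standard library are available. Lean on these libraries where they do the work, as an engineer would, in place of code of your own. Each camera call takes 0.05 s, during which the arm holds its last target. There are 200 camera calls.

### The job

Lay the standing blue wash-powder carton down for stock-taking in the blue-taped bay of the laundromat counter: push it high up so that it topples over onto its broad face into that bay, then push it along the counter until all of it lies inside the blue tape. Only push it with the fingers, never lift it, and leave the orange carton, bottle, mug, jar and soap box where they are.

Things in the scene. Friction and masses are not known exactly. Their poses are not given: they have to be found in the camera images.
- carton: blue rigid carton with a white band and disc on both broad faces, loose, standing upright at the start between the two bays. 120 mm wide (its x), 60 mm thick (its y), 180 mm tall (its z); origin at the centre of its underside, z up while it stands. Its broad faces (normal to its y) look to the two bays. About 0.4 to 0.8 kg, evenly filled; it does not slide when pushed near the top but tips about its lower edge, past balance at about 18 degrees, and then falls by itself
- carton_center (a point): centre of the blue carton (90 mm above its underside)
- foot_a (a point): on the carton's underside (the end that stands on the counter at the start): middle of its thickness, at its x = -60 mm edge
- foot_b (a point): the same at the x = +60 mm edge of the underside
- top_a (a point): on the carton's top end: middle of its thickness, at its x = -60 mm edge
- top_b (a point): the same at the x = +60 mm edge of the top end
- bay_blue: the target: rectangle of blue tape stuck flat on the counter, no height to speak of. Inside the tape 180 mm along its x and 240 mm along its y, tape 12 mm wide; origin at its centre on the counter. It lies on one side of the standing carton, along the line of the carton's thickness (its y nearly parallel to the carton's y), its inner edge 23 to 47 mm beyond the carton's near broad face; on the left or on the right, so see which
- bay_orange: the same rectangle in orange tape on the opposite side of the carton; not the target
- orange_carton: orange carton lying flat in the middle of the orange bay, 100 mm (along the bay's x) by 150 mm (along the bay's y), 50 mm high; origin at the centre of its underside. Loose; leave it alone
- softener: green plastic bottle with white cap, standing behind the bays, 68 mm across, 170 mm tall; origin under its centre. Loose; leave it alone
- mug: white mug standing behind the bays, 80 mm across without its handle, 90 mm tall; origin under its centre. Loose; leave it alone
- jar: amber glass jar with steel lid, standing behind the bays, 64 mm across, 90 mm tall; origin under its centre. Loose; leave it alone
- soap_box: small flat yellow soap box behind the bays, 60 by 90 mm, 35 mm high; origin under its centre. Loose; leave it alone
Things that resemble listed ones, but are neither listed nor needed, are in the scene too. What is meant by the carton is not purple or red, and is the larger of those in its own colour.

How it is judged (in metres and radians):
On the way:
1. the blue carton has been toppled onto a broad face with its centre inside the blue bay (height (world z) of carton_center below 0.04 m and x of carton_center in the frame of bay_blue between -0.09 and 0.09 m and y of carton_center in the frame of bay_blue between -0.12 and 0.12 m), for 0.2 s.
At the end, for the whole second after the job is handed in: The blue carton lies flat on a broad face, at rest, all four corners of its outline inside the blue bay (up to the middle of the tape: 6 mm over the tape's inner edge); the orange carton, bottle, mug, jar and soap box are within 30 mm of where they began (height (world z) of carton_center below 0.037 m and linear speed of carton below 0.02 m/s and x of foot_a in the frame of bay_blue between -0.096 and 0.096 m and y of foot_a in the frame of bay_blue between -0.126 and 0.126 m and x of foot_b in the frame of bay_blue between -0.096 and 0.096 m and y of foot_b in the frame of bay_blue between -0.126 and 0.126 m and x of top_a in the frame of bay_blue between -0.096 and 0.096 m and y of top_a in the frame of bay_blue between -0.126 and 0.126 m and x of top_b in the frame of bay_blue between -0.096 and 0.096 m and y of top_b in the frame of bay_blue between -0.126 and 0.126 m and distance of each of orange_carton, softener, mug, jar, soap_box from where it was at the start of the episode below 0.03 m); the robot touches nothing.
It fails at once if the blue carton was lifted off the counter or laid on its narrow side (height (world z) of carton_center above 0.125 m or (angle between carton's own z axis and vertical below 0.2 rad and height (world z) of carton above 0.025 m) or (angle between carton's own z axis and vertical between 1.4 and 1.75 rad and height (world z) of carton_center above 0.06 m)).
It fails at once if one of the other loose things was moved more than 30 mm (distance of any of orange_carton, softener, mug, jar, soap_box from where it was at the start of the episode above 0.03 m).
It also fails if it takes over 42 s, if anything falls off the work surface, if the arm or the gripper's body presses on something with over 40 N, if the wrist force passes 120 N, or if a joint passes its speed limit or range.

## Working session

There is one attempt and no reset: what is moved stays moved. The work goes in short steps, Python scripts to look and compute and a tool call to move; the robot and the scene stay as the last step left them, time stands still between calls to the robot, and variables do not carry over. Pictures are saved under pics/ and viewed, at most 10 in all, crops included, and the job is handed in when it is done.

Besides the shell and the picture viewer there is one more tool, called after "Emit:" by a JSON object that holds its "name" and its "arguments". drive_tool: Moves the arm, as the interface text tells. Its arguments: {"type":"object","properties":{"rows":{"type":"array"}},"required":["rows"]}

```bash
mkdir -p pics; cat > h.py <<'E'
import numpy as np, cv2
from station import *
def ray(c,uv,st=None):
    p=camera_params(c);K=np.array(p['intrinsics']);k=p['k1']
    d=(np.atleast_2d(uv)-K[:2,2])/[K[0,0],K[1,1]]
    u=d.copy()
    for _ in range(20): u=d/(1+k*(u**2).sum(1,keepdims=True))
    r=np.c_[u,np.ones(len(u))]
    R=np.array(p['R']);t=np.array(p['t'])
    return -R.T@t, r@R
def plane(c,uv,z):
    o,r=ray(c,uv); return o+r*((z-o[2])/r[:,2:])
def pts(c,depth):
    v,u=np.mgrid[:420,:560]; uv=np.c_[u.ravel(),v.ravel()].astype(float)
    o,r=ray(c,uv); return (o+r*depth.reshape(-1,1)).reshape(420,560,3)
E
python3 - <<'E'
from h import *
s=sense();print(s['time_s'],s['tcp_pos'],s['ee_rot'])
for c in ('scene','side'):
    im,d=capture(c);cv2.imwrite(f'pics/{c}0.png',im[:,:,::-1]);np.savez(f'{c}0.npz',im=im,d=d)
    print(c,ray(c,[[280,210]]))
E
```

```text
0.0 [ 0.16643135 -0.60180708  0.22147458] [[-9.63872499e-01 -2.66363294e-01 -6.33274338e-04]
 [-2.66364039e-01  9.63870296e-01  2.06166648e-03]
 [ 6.12420497e-05  2.15586513e-03 -9.99997674e-01]]
scene (array([1.32928168, 0.2908735 , 1.21533617]), array([[-0.58268748, -0.20991923, -0.78536229]]))
side (array([0.09766521, 0.58737146, 0.71402509]), array([[ 0.47990573, -0.62001683, -0.6207038 ]]))
```

View pics/scene0.png

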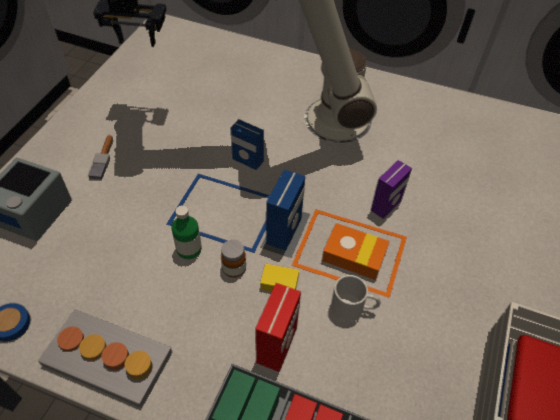

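View pics/side0.png

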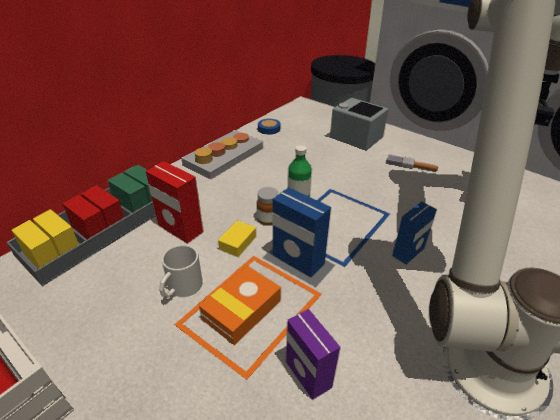

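The scene view shows two blue cartons: the larger at (285,210), between the bays, and a smaller one at (247,145). The one meant is the larger, since it stands between the taped bays. The side view shows the same two at (300,232) and (413,233). The blue bay is at (222,212) in the scene, on the robot's right (-y). Next I'll measure them and check the crop.

```bash
python3 - <<'E'
from h import *
out={}
for c in ('scene','side'):
    f=np.load(f'{c}0.npz');im,d=f['im'],f['d'];P=pts(c,d)
    hsv=cv2.cvtColor(im,cv2.COLOR_RGB2HSV)
    H,S,V=[hsv[...,i].astype(int) for i in range(3)]
    blue=(H>98)&(H<125)&(S>110)&(d>0)
    X,Y,Z=P[...,0],P[...,1],P[...,2]
    tape=blue&(abs(Z)<.012)&(X>.2)&(X<.75)&(Y<.3)&(Y>-.4)
    n,l,st,_=cv2.connectedComponentsWithStats(tape.astype(np.uint8))
    q=P[tape][:,:2]; print(c,'tape px',tape.sum(), [ (list(s)) for s in st[1:] if s[4]>15])
    m=np.isin(l,[i for i in range(1,n) if st[i][4]>40])
    q=P[m][:,:2].astype(np.float32); print(' tape rect',cv2.minAreaRect(q),cv2.boxPoints(cv2.minAreaRect(q)).round(3).tolist())
    near=(X>.2)&(X<.75)&(Y<.35)&(Y>-.4)
    top=near&(abs(Z-.18)<.006)&(d>0)
    n,l,st,ce=cv2.connectedComponentsWithStats(top.astype(np.uint8))
    for i in range(1,n):
        if st[i][4]>60:
            r=cv2.minAreaRect(P[l==i][:,:2].astype(np.float32)); print(' top',ce[i],r)
    # others: height clusters
    obj=near&(Z>.02)&(Z<.3)&(d>0)
    n,l,st,ce=cv2.connectedComponentsWithStats(obj.astype(np.uint8))
    for i in range(1,n):
        if st[i][4]>150:
            p=P[l==i];print(' obj',ce[i].round(),p.min(0).round(3),p.max(0).round(3))
im=np.load('scene0.npz')['im'][100:280,160:420,::-1];cv2.imwrite('pics/crop.png',cv2.resize(im,None,fx=3,fy=3,interpolation=cv2.INTER_CUBIC))
E
```

```text
scene tape px 537 [[np.int32(233), np.int32(157), np.int32(11), np.int32(6), np.int32(18)], [np.int32(252), np.int32(160), np.int32(11), np.int32(9), np.int32(18)], [np.int32(179), np.int32(175), np.int32(91), np.int32(30), np.int32(239)], [np.int32(167), np.int32(212), np.int32(9), np.int32(14), np.int32(44)], [np.int32(244), np.int32(223), np.int32(22), np.int32(29), np.int32(107)], [np.int32(200), np.int32(233), np.int32(25), np.int32(10), np.int32(62)], [np.int32(267), np.int32(242), np.int32(19), np.int32(8), np.int32(33)]]
 tape rect ((0.49281227588653564, -0.1792118400335312), (0.20441952347755432, 0.2631963789463043), 2.2990455627441406) [[0.38499999046325684, -0.052000001072883606], [0.3959999978542328, -0.3149999976158142], [0.6000000238418579, -0.3070000112056732], [0.5899999737739563, -0.04399999976158142]]
 top [285.30913091 189.90649065] ((0.49381059408187866, 0.0020714178681373596), (0.060977671295404434, 0.12463487684726715), 89.05577087402344)
 obj [247. 142.] [ 0.255 -0.244  0.02 ] [ 0.321 -0.149  0.139]
 obj [391. 187.] [0.243 0.201 0.021] [0.348 0.277 0.145]
 obj 
[... 684 characters left out ...]
432953), 1.5556608438491821) [[0.25600001215934753, 0.029999999329447746], [0.26499998569488525, -0.31700000166893005], [0.5979999899864197, -0.30799999833106995], [0.5889999866485596, 0.039000000804662704]]
 top [301.32995951 204.25      ] ((0.49108827114105225, 0.004235154017806053), (0.06259653717279434, 0.12135682255029678), 89.91761779785156)
 obj [296. 216.] [ 0.43  -0.231  0.02 ] [0.682 0.038 0.183]
 obj [414. 229.] [ 0.255 -0.242  0.02 ] [ 0.313 -0.146  0.134]
 obj [237. 236.] [0.611 0.005 0.02 ] [0.682 0.102 0.039]
 obj [180. 269.] [0.609 0.195 0.02 ] [0.691 0.309 0.094]
 obj [239. 302.] [0.444 0.131 0.02 ] [0.547 0.284 0.055]
 obj [311. 351.] [0.242 0.205 0.02 ] [0.344 0.279 0.143]
```

View pics/crop.png

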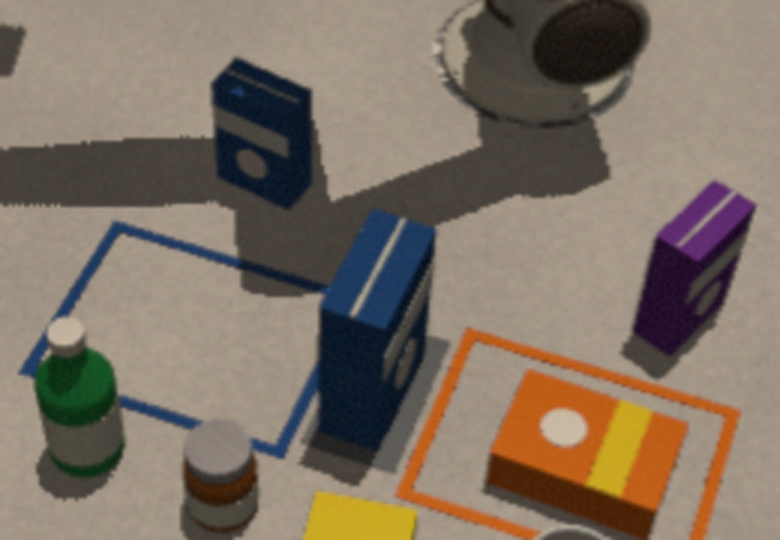

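The crop confirms it: the big blue carton at scene (285,210) stands between the bays, and the small one at (247,145) is the decoy. The carton centre is about (0.493, 0.003) and the bay centre (0.493, -0.179). So I topple it towards -y, then slide it about 62 mm. First I raise the tool and turn it so both fingers push side by side.

Emit:
{"name": "drive_tool", "arguments": {"rows": [{"tz": -0.8, "az": -0.12, "claw": 6}, {"tz": -0.8, "az": -0.12, "claw": 6}, {"tz": -0.8, "az": -0.12, "claw": 6}, {"tz": -0.8, "az": -0.12, "claw": 6}, {"tz": -0.8, "az": -0.12, "claw": 6}, {"tz": -0.8, "az": -0.12, "claw": 6}, {"tz": -0.8, "az": -0.12, "claw": 6}, {"tz": -0.8, "az": -0.12, "claw": 6}, {"tz": -0.8, "az": -0.12, "claw": 6}, {"tz": -0.8, "az": -0.102, "claw": 6}]}}

```text
invalid input at $.rows[0]: expected keys tx, ty, tz, ax, ay, az, claw
```

Emit:
{"name": "drive_tool", "arguments": {"rows": [{"az": -0.12, "claw": 6}, {"claw": 6}, {"claw": 6}]}}

```text
invalid input at $.rows[0]: expected keys tx, ty, tz, ax, ay, az, claw
```

All the keys are required.

Emit:
{"name": "drive_tool", "arguments": {"rows": [{"tx": 0, "ty": 0, "tz": -0.8, "ax": 0, "ay": 0, "az": -0.12, "claw": 6}, {"tx": 0, "ty": 0, "tz": -0.8, "ax": 0, "ay": 0, "az": -0.12, "claw": 6}, {"tx": 0, "ty": 0, "tz": -0.8, "ax": 0, "ay": 0, "az": -0.12, "claw": 6}, {"tx": 0, "ty": 0, "tz": -0.8, "ax": 0, "ay": 0, "az": -0.12, "claw": 6}, {"tx": 0, "ty": 0, "tz": -0.8, "ax": 0, "ay": 0, "az": -0.12, "claw": 6}, {"tx": 0, "ty": 0, "tz": -0.8, "ax": 0, "ay": 0, "az": -0.12, "claw": 6}, {"tx": 0, "ty": 0, "tz": -0.8, "ax": 0, "ay": 0, "az": -0.12, "claw": 6}, {"tx": 0, "ty": 0, "tz": -0.8, "ax": 0, "ay": 0, "az": -0.12, "claw": 6}, {"tx": 0, "ty": 0, "tz": -0.8, "ax": 0, "ay": 0, "az": -0.12, "claw": 6}, {"tx": 0, "ty": 0, "tz": -0.8, "ax": 0, "ay": 0, "az": -0.12, "claw": 6}]}}

```text
time_s: 0.93
tcp_pos: [0.1665, -0.6021, 0.3022]
ee_rot: [[-0.095, -0.995, -0.0], [-0.995, 0.095, 0.001], [-0.001, 0.001, -1.0]]
wrist_force: [0.6, 0.3, -0.5]
gripper_width: 0.691
gripper_force: 0.0
```

Emit:
{"name": "drive_tool", "arguments": {"rows": [{"tx": 0, "ty": 0, "tz": 0, "ax": 0, "ay": 0, "az": -0.1, "claw": 6}, {"tx": 0, "ty": 0, "tz": 0, "ax": 0, "ay": 0, "az": 0, "claw": 6}, {"tx": 0, "ty": 0, "tz": 0, "ax": 0, "ay": 0, "az": 0, "claw": 6}]}}

```text
time_s: 1.18
tcp_pos: [0.1666, -0.602, 0.3019]
ee_rot: [[-0.004, -1.0, -0.0], [-1.0, 0.004, 0.001], [-0.001, 0.0, -1.0]]
wrist_force: [-0.3, -0.3, -0.4]
gripper_width: 0.685
gripper_force: 0.0
```

```bash
python3 -c "
from h import *
s=sense();print(s['time_s'],s['tcp_pos'].round(3) if hasattr(s['tcp_pos'],'round') else s['tcp_pos'],np.array(s['ee_rot']).round(3),s['joints'],s['gripper_width'])"
```

```text
1.1833 [ 0.167 -0.602  0.302] [[-0.004 -1.    -0.   ]
 [-1.     0.004  0.001]
 [-0.001  0.    -1.   ]] [-5.97254202e+01  1.97532171e+01  8.28705594e+00 -2.33416886e-02
 -7.86057944e+01  5.95174604e+01] 0.6854768073902079
```

Emit:
{"name": "drive_tool", "arguments": {"rows": [{"tx": -3.5, "ty": -1.6, "tz": 0, "ax": 0, "ay": 0, "az": 0, "claw": 6}, {"tx": -3.5, "ty": -1.6, "tz": 0, "ax": 0, "ay": 0, "az": 0, "claw": 6}, {"tx": -3.5, "ty": -1.6, "tz": 0, "ax": 0, "ay": 0, "az": 0, "claw": 6}, {"tx": -3.5, "ty": -1.6, "tz": 0, "ax": 0, "ay": 0, "az": 0, "claw": 6}, {"tx": -3.5, "ty": -1.6, "tz": 0, "ax": 0, "ay": 0, "az": 0, "claw": 6}, {"tx": -3.5, "ty": -1.6, "tz": 0, "ax": 0, "ay": 0, "az": 0, "claw": 6}, {"tx": -3.5, "ty": -1.6, "tz": 0, "ax": 0, "ay": 0, "az": 0, "claw": 6}, {"tx": -3.5, "ty": -1.6, "tz": 0, "ax": 0, "ay": 0, "az": 0, "claw": 6}, {"tx": -3.5, "ty": -1.6, "tz": 0, "ax": 0, "ay": 0, "az": 0, "claw": 6}, {"tx": -3.5, "ty": -1.6, "tz": 0, "ax": 0, "ay": 0, "az": 0, "claw": 6}]}}

```text
time_s: 2.02
tcp_pos: [0.3269, -0.2507, 0.3023]
ee_rot: [[-0.004, -1.0, -0.0], [-1.0, 0.004, 0.0], [-0.0, 0.0, -1.0]]
wrist_force: [1.4, -0.5, 0.2]
gripper_width: 0.687
gripper_force: 0.0
```

Emit:
{"name": "drive_tool", "arguments": {"rows": [{"tx": -3.5, "ty": -1.6, "tz": 0, "ax": 0, "ay": 0, "az": 0, "claw": 6}, {"tx": -3.5, "ty": -1.6, "tz": 0, "ax": 0, "ay": 0, "az": 0, "claw": 6}, {"tx": -3.5, "ty": -1.6, "tz": 0, "ax": 0, "ay": 0, "az": 0, "claw": 6}, {"tx": -3.5, "ty": -1.6, "tz": 0, "ax": 0, "ay": 0, "az": 0, "claw": 6}, {"tx": -3.5, "ty": -1.6, "tz": 0, "ax": 0, "ay": 0, "az": 0, "claw": 6}, {"tx": -3.5, "ty": -1.6, "tz": 0, "ax": 0, "ay": 0, "az": 0, "claw": 6}, {"tx": -3.5, "ty": -1.6, "tz": 0, "ax": 0, "ay": 0, "az": 0, "claw": 6}, {"tx": -3.5, "ty": -1.6, "tz": 0, "ax": 0, "ay": 0, "az": 0, "claw": 6}, {"tx": -3.5, "ty": -1.6, "tz": 0, "ax": 0, "ay": 0, "az": 0, "claw": 6}, {"tx": 0, "ty": 0, "tz": 0, "ax": 0, "ay": 0, "az": 0, "claw": 6}]}}

```text
time_s: 2.85
tcp_pos: [0.4733, 0.067, 0.3012]
ee_rot: [[0.001, -1.0, -0.001], [-1.0, -0.001, 0.0], [-0.0, 0.001, -1.0]]
wrist_force: [0.0, -1.1, -0.2]
gripper_width: 0.69
gripper_force: 0.0
```

Emit:
{"name": "drive_tool", "arguments": {"rows": [{"tx": -1.5, "ty": -2.0, "tz": 0, "ax": 0, "ay": 0, "az": 0, "claw": 6}, {"tx": 0, "ty": 0, "tz": 3.5, "ax": 0, "ay": 0, "az": 0, "claw": 6}, {"tx": 0, "ty": 0, "tz": 3.5, "ax": 0, "ay": 0, "az": 0, "claw": 6}, {"tx": 0, "ty": 0, "tz": 3.5, "ax": 0, "ay": 0, "az": 0, "claw": 6}, {"tx": 0, "ty": 0, "tz": 3.5, "ax": 0, "ay": 0, "az": 0, "claw": 6}, {"tx": 0, "ty": 0, "tz": 0, "ax": 0, "ay": 0, "az": 0, "claw": 6}, {"tx": 0, "ty": 0, "tz": 0, "ax": 0, "ay": 0, "az": 0, "claw": 6}]}}

```text
time_s: 3.43
tcp_pos: [0.4904, 0.0765, 0.1615]
ee_rot: [[-0.002, -1.0, -0.004], [-1.0, 0.002, -0.003], [0.003, 0.004, -1.0]]
wrist_force: [0.4, 0.4, 0.2]
gripper_width: 0.689
gripper_force: 0.0
```

Emit:
{"name": "drive_tool", "arguments": {"rows": [{"tx": 1, "ty": 0, "tz": 0, "ax": 0, "ay": 0, "az": 0, "claw": 6}, {"tx": 1, "ty": 0, "tz": 0, "ax": 0, "ay": 0, "az": 0, "claw": 6}, {"tx": 1, "ty": 0, "tz": 0, "ax": 0, "ay": 0, "az": 0, "claw": 6}, {"tx": 0.5, "ty": 0, "tz": 0, "ax": 0, "ay": 0, "az": 0, "claw": 6}, {"tx": 0.5, "ty": 0, "tz": 0, "ax": 0, "ay": 0, "az": 0, "claw": 6}, {"tx": 0.5, "ty": 0, "tz": 0, "ax": 0, "ay": 0, "az": 0, "claw": 6}, {"tx": 0.5, "ty": 0, "tz": 0, "ax": 0, "ay": 0, "az": 0, "claw": 6}]}}

```text
time_s: 4.02
tcp_pos: [0.4915, 0.0269, 0.1631]
ee_rot: [[-0.001, -1.0, 0.001], [-1.0, 0.001, 0.001], [-0.001, -0.001, -1.0]]
wrist_force: [-0.3, 1.0, 1.4]
gripper_width: 0.686
gripper_force: 0.6
```

Contact is light and the carton is tipping. I keep pushing past the balance point.

Emit:
{"name": "drive_tool", "arguments": {"rows": [{"tx": 0.6, "ty": 0, "tz": 0, "ax": 0, "ay": 0, "az": 0, "claw": 6}, {"tx": 0.6, "ty": 0, "tz": 0, "ax": 0, "ay": 0, "az": 0, "claw": 6}, {"tx": 0.6, "ty": 0, "tz": 0, "ax": 0, "ay": 0, "az": 0, "claw": 6}, {"tx": 0.6, "ty": 0, "tz": 0, "ax": 0, "ay": 0, "az": 0, "claw": 6}, {"tx": 0.6, "ty": 0, "tz": 0, "ax": 0, "ay": 0, "az": 0, "claw": 6}, {"tx": 0.6, "ty": 0, "tz": 0, "ax": 0, "ay": 0, "az": 0, "claw": 6}, {"tx": 0.6, "ty": 0, "tz": 0, "ax": 0, "ay": 0, "az": 0, "claw": 6}, {"tx": 0.6, "ty": 0, "tz": 0, "ax": 0, "ay": 0, "az": 0, "claw": 6}, {"tx": 0.6, "ty": 0, "tz": 0, "ax": 0, "ay": 0, "az": 0, "claw": 6}, {"tx": 0.4, "ty": 0, "tz": 0, "ax": 0, "ay": 0, "az": 0, "claw": 6}]}}

```text
time_s: 4.85
tcp_pos: [0.4911, -0.0314, 0.1625]
ee_rot: [[-0.001, -1.0, -0.0], [-1.0, 0.001, -0.0], [0.0, 0.0, -1.0]]
wrist_force: [0.3, 0.3, -0.0]
gripper_width: 0.685
gripper_force: 0.0
```

Emit:
{"name": "drive_tool", "arguments": {"rows": [{"tx": 0, "ty": 0, "tz": 0, "ax": 0, "ay": 0, "az": 0, "claw": 6}, {"tx": 0, "ty": 0, "tz": 0, "ax": 0, "ay": 0, "az": 0, "claw": 6}, {"tx": 0, "ty": 0, "tz": 0, "ax": 0, "ay": 0, "az": 0, "claw": 6}, {"tx": 0, "ty": 0, "tz": 0, "ax": 0, "ay": 0, "az": 0, "claw": 6}, {"tx": 0, "ty": 0, "tz": 0, "ax": 0, "ay": 0, "az": 0, "claw": 6}, {"tx": 0, "ty": 0, "tz": 0, "ax": 0, "ay": 0, "az": 0, "claw": 6}]}}

```text
time_s: 5.35
tcp_pos: [0.4912, -0.0304, 0.1626]
ee_rot: [[-0.001, -1.0, 0.0], [-1.0, 0.001, 0.0], [-0.0, -0.0, -1.0]]
wrist_force: [-0.4, -0.5, -0.6]
gripper_width: 0.689
gripper_force: 0.0
```

Emit:
{"name": "drive_tool", "arguments": {"rows": [{"tx": -3, "ty": 0, "tz": 0, "ax": 0, "ay": 0, "az": 0, "claw": 6}, {"tx": -3, "ty": 0, "tz": 0, "ax": 0, "ay": 0, "az": 0, "claw": 6}, {"tx": -3, "ty": 0, "tz": 0, "ax": 0, "ay": 0, "az": 0, "claw": 6}, {"tx": 0, "ty": 0, "tz": 0, "ax": 0, "ay": 0, "az": 0, "claw": 6}]}}

```text
time_s: 5.68
tcp_pos: [0.492, 0.0629, 0.1628]
ee_rot: [[0.003, -1.0, 0.002], [-1.0, -0.003, 0.001], [-0.001, -0.002, -1.0]]
wrist_force: [-0.7, -0.4, -0.7]
gripper_width: 0.689
gripper_force: 0.0
```

```bash
cat > m.py <<'E'
from h import *
import sys
n=sys.argv[1]; C=np.array([.493,-.179]); a=np.radians(2.4); x=np.array([np.cos(a),np.sin(a)]); y=np.array([-x[1],x[0]])
for c in ('scene','side'):
    im,d=capture(c);cv2.imwrite(f'pics/{c}{n}.png',im[:,:,::-1]);P=pts(c,d)
    X,Y,Z=P[...,0],P[...,1],P[...,2]
    m=(X>.35)&(X<.61)&(Y>-.36)&(Y<.12)&(abs(Z-.06)<.008)&(d>0)
    k,l,st,ce=cv2.connectedComponentsWithStats(m.astype(np.uint8))
    i=1+np.argmax(st[1:,4]); r=cv2.minAreaRect(P[l==i][:,:2].astype(np.float32)); b=cv2.boxPoints(r)
    print(c,r,'\n bay frame',np.c_[(b-C)@x,(b-C)@y].round(3).tolist())
s=sense();print(s['time_s'],s['tcp_pos'].round(4))
E
python3 m.py 1
```

```text
scene ((0.4903697073459625, -0.1282636821269989), (0.18085093796253204, 0.128706693649292), 89.59857177734375) 
 bay frame [[-0.069, -0.036], [0.059, -0.043], [0.068, 0.138], [-0.06, 0.144]]
side ((0.4861431121826172, -0.12536031007766724), (0.18438006937503815, 0.11400836706161499), 89.04156494140625) 
 bay frame [[-0.067, -0.035], [0.047, -0.041], [0.058, 0.143], [-0.056, 0.149]]
5.7833 [0.4912 0.0603 0.1625]
```

View pics/scene1.png

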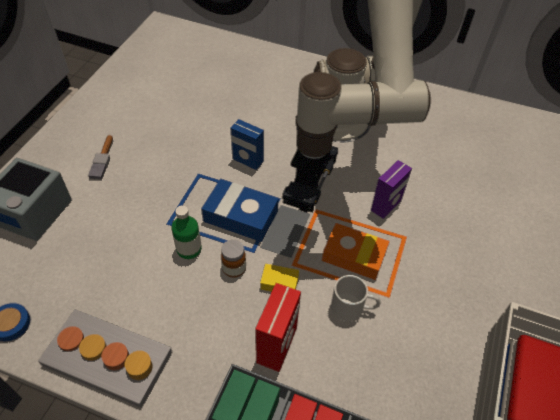

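The carton (scene (240,210)) lies flat, with its inner end still over the tape; it needs about 52 mm more in -y. I lower the fingers and push.

Emit:
{"name": "drive_tool", "arguments": {"rows": [{"tx": 0, "ty": 0, "tz": 3, "ax": 0, "ay": 0, "az": 0, "claw": 6}, {"tx": 0, "ty": 0, "tz": 3, "ax": 0, "ay": 0, "az": 0, "claw": 6}, {"tx": 0, "ty": 0, "tz": 3, "ax": 0, "ay": 0, "az": 0, "claw": 6}, {"tx": 0, "ty": 0, "tz": 3, "ax": 0, "ay": 0, "az": 0, "claw": 6}, {"tx": 0, "ty": 0, "tz": 1.2, "ax": 0, "ay": 0, "az": 0, "claw": 6}, {"tx": 2, "ty": 0, "tz": 0, "ax": 0, "ay": 0, "az": 0, "claw": 6}, {"tx": 2, "ty": 0, "tz": 0, "ax": 0, "ay": 0, "az": 0, "claw": 6}, {"tx": 2, "ty": 0, "tz": 0, "ax": 0, "ay": 0, "az": 0, "claw": 6}, {"tx": 1, "ty": 0, "tz": 0, "ax": 0, "ay": 0, "az": 0, "claw": 6}, {"tx": 0, "ty": 0, "tz": 0, "ax": 0, "ay": 0, "az": 0, "claw": 6}]}}

```text
time_s: 6.62
tcp_pos: [0.4907, -0.0129, 0.0304]
ee_rot: [[-0.005, -1.0, -0.001], [-1.0, 0.005, -0.0], [0.0, 0.001, -1.0]]
wrist_force: [-0.5, -0.5, 0.3]
gripper_width: 0.69
gripper_force: 0.0
```

Emit:
{"name": "drive_tool", "arguments": {"rows": [{"tx": 0.7, "ty": 0, "tz": 0, "ax": 0, "ay": 0, "az": 0, "claw": 6}, {"tx": 0.7, "ty": 0, "tz": 0, "ax": 0, "ay": 0, "az": 0, "claw": 6}, {"tx": 0.7, "ty": 0, "tz": 0, "ax": 0, "ay": 0, "az": 0, "claw": 6}, {"tx": 0.7, "ty": 0, "tz": 0, "ax": 0, "ay": 0, "az": 0, "claw": 6}, {"tx": 0.7, "ty": 0, "tz": 0, "ax": 0, "ay": 0, "az": 0, "claw": 6}, {"tx": 0.7, "ty": 0, "tz": 0, "ax": 0, "ay": 0, "az": 0, "claw": 6}, {"tx": 0.7, "ty": 0, "tz": 0, "ax": 0, "ay": 0, "az": 0, "claw": 6}, {"tx": 0.7, "ty": 0, "tz": 0, "ax": 0, "ay": 0, "az": 0, "claw": 6}]}}

```text
time_s: 7.28
tcp_pos: [0.4915, -0.0671, 0.0307]
ee_rot: [[-0.001, -1.0, 0.001], [-1.0, 0.001, 0.0], [-0.0, -0.001, -1.0]]
wrist_force: [-0.0, 3.9, 0.4]
gripper_width: 0.684
gripper_force: 2.1
```

Pushing at about 4 N. I go 13 mm more, then back off and look.

Emit:
{"name": "drive_tool", "arguments": {"rows": [{"tx": 0.5, "ty": 0, "tz": 0, "ax": 0, "ay": 0, "az": 0, "claw": 6}, {"tx": 0.5, "ty": 0, "tz": 0, "ax": 0, "ay": 0, "az": 0, "claw": 6}, {"tx": 0.3, "ty": 0, "tz": 0, "ax": 0, "ay": 0, "az": 0, "claw": 6}, {"tx": 0, "ty": 0, "tz": 0, "ax": 0, "ay": 0, "az": 0, "claw": 6}, {"tx": -2, "ty": 0, "tz": 0, "ax": 0, "ay": 0, "az": 0, "claw": 6}, {"tx": -3, "ty": 0, "tz": 0, "ax": 0, "ay": 0, "az": 0, "claw": 6}, {"tx": -3, "ty": 0, "tz": -3, "ax": 0, "ay": 0, "az": 0, "claw": 6}, {"tx": 0, "ty": 0, "tz": -4, "ax": 0, "ay": 0, "az": 0, "claw": 6}, {"tx": 0, "ty": 0, "tz": -4, "ax": 0, "ay": 0, "az": 0, "claw": 6}, {"tx": 0, "ty": 0, "tz": 0, "ax": 0, "ay": 0, "az": 0, "claw": 6}]}}

```text
time_s: 8.12
tcp_pos: [0.4958, 0.0007, 0.1474]
ee_rot: [[0.002, -1.0, 0.014], [-1.0, -0.002, 0.001], [-0.001, -0.014, -1.0]]
wrist_force: [1.2, 0.4, 0.6]
gripper_width: 0.693
gripper_force: 0.0
```

```bash
python3 m.py 2
```

```text
scene ((0.4925580620765686, -0.18281987309455872), (0.1836692988872528, 0.12630964815616608), 89.78279876708984) 
 bay frame [[-0.068, -0.093], [0.058, -0.098], [0.067, 0.085], [-0.059, 0.091]]
side ((0.4804951846599579, -0.17971250414848328), (0.1844017058610916, 0.1014154776930809), 89.7455825805664) 
 bay frame [[-0.067, -0.09], [0.034, -0.095], [0.042, 0.09], [-0.059, 0.094]]
8.2167 [ 4.915e-01 -3.000e-04  1.414e-01]
```

View pics/scene2.png

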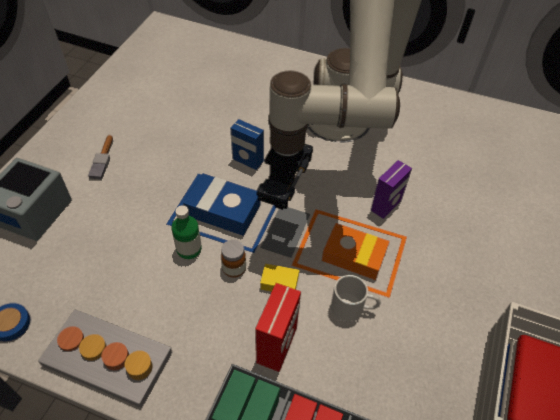

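The carton (scene (220,203)) lies flat inside the blue tape with about 25 mm or more to spare all round. The other things stand where they did, and the gripper is clear.

```bash
python3 -c "
from station import *
print(finish_job())"
```

```text
the job is handed in; nothing more can be done
None
```

The blue carton was toppled onto its broad face and pushed fully inside the blue tape (about 25 mm or more to spare on every side). The other things look unmoved in the last picture, the arm was clear, and the job was handed in at about 8 s; no verdict came back.

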